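# Hold a flushing pot's bayonet lid at half-way

### The arm

A 7-joint arm with a two-finger parallel gripper is mounted at the origin on the work surface. World frame = base frame: x ahead of the robot, y to its left, z up, the work surface at z = 0. Lengths are in m, angles in degrees, forces in N, time in s.
With the tool pointing down it reaches from about 0.4 to 0.925 m from the base axis. Payload 5.6 kg.
Tool frame: the origin (TCP) lies at the very end of the fingers, on their centre line; the grasp point (between the pads) lies 19 mm behind it (grip_point_offset is the z of the grasp point in the tool frame, in m); z points along the fingers, y is the line along which they close (so a half turn about z gives the same grasp; the last joint's range is limited). The gripper opens to 85 mm and grips with 20 to 120 N. Pads are 22 mm wide; open, the fingers measure 114 mm over their backs; the gripper's body (76 mm by 85 mm) begins 54 mm behind the grasp point. The pads swing forward as they close: fully open they stand 13 mm farther back than shut.
Start: joints at [73.167, 26.786, -0.665, 91.828, 0.344, 61.387, -3.226], TCP at [0.161, -0.63, 0.231] pointing down, gripper open.
Joint ranges: [-144.91, 144.91], [-17.63, 115.5], [-89.93, 88.59], [15.96, 139.68], [-74.01, 254.01], [8.47, 105.57], [-167.45, 167.45]. Speed limits (degrees/s): [147.25, 147.25, 180, 180, 180, 180, 180].

### API

Orientations are given as [roll, pitch, yaw] about the fixed x, y, z axes, in that order (R = Rz(yaw) Ry(pitch) Rx(roll)).
In Python, from workcell import * gives the robot as it stands. The module is installed in compiled form; this text tells all that it offers.
- The arm moves only by the tool jog_arm, never from a script. Its arguments are lists of equal length, an entry for each row: "slide": the shift along the tool's x, y, z in cm, a list of three; "rotation": the turn, a rotation vector about the tool's x, y, z in rad, a list of three. In form: {"slide": [[dx, dy, dz], ...], "rotation": [[wx, wy, wz], ...]}. A call has 1 to 20 rows; each row is the pose to reach, as a shift and turn from the pose commanded when the call began, along the tool's axes at that moment; what a row does not reach only later rows make up. A row lasts 1/8 s, in which the tool goes at most 62.5 mm and 10.7 degrees, less where a joint would pass 70% of its speed; a pose out of reach is approached as far as the arm can. A call with a gripper value outside its range is refused whole. "gripper" is the opening, from 0 (shut) to 1 (fully open), set as the call begins (left out, the last holds). The fingers move at their own pace and stop on an object; "newtons" is the grip in N (left out, the last holds). Time passes only in rows, so rows that repeat a pose let the fingers close. It gives the time, the measured TCP pose, the force, the opening and the grip force at its end, in the units of the state.
- sense(): the state, without advancing time (a new reading comes with each control period).
- grab_frame(name): name is "scene" or "top" or "wrist"; returns the picture (400x640x3 uint8, red, green, blue); there is no depth.
- camera_info(name): a dict with "intrinsics" (3x3 intrinsics, pixels), "rvec" (rotation vector, rad) and "tvec" (3), from world to camera coordinates, as OpenCV has them; the wrist camera has in their place "mount" (4x4, takes a point from camera to tool coordinates, whose origin is the TCP and whose axes are the flange's). Camera axes: x right, y down, z forward; pixel columns grow to the right and rows downward; lengths in m; the calibration is good to about 2 mm. The wrist camera is an equidistant fisheye: a pixel r from the principal point sees the ray r / f radians off the axis. A picture is of the moment at which its call begins: read the wrist's pose just before it. camera_info takes no time and is no camera call.
- sign_off(): hands the job in; it is judged then, once.
The state is a dict: "time": time; "qpos": joint angles; "qvel": joint speeds; "joint_efforts": joint torques, N m; "eef_pos": TCP position; "tool_rot": TCP orientation; "wrist_force": force on the tool from outside, world axes, zero at the start; "ft_torque": the same for the moment, N m; "gripper_width": opening from 0.0 (shut) to 1.0 (fully open); "grip_force": force on a finger pad.
Only numpy, scipy, OpenCV 4.12 (cv2) and the standard library are available. Lean on these libraries where they do the work, as an engineer would, in place of code of your own. Each camera call takes 0.05 s, during which the arm holds its last target. There are 200 camera calls.

### The job

At the fruit sample station, swing the cam lever over to clamp the pot's carriage, then take the lid with the bar grip, lower its lugs through the pot's entry slots until it sits flush, and turn it clockwise (seen from above) to the half-way rib, never on to the stud where it clicks locked, so that the pot can still vent while it is flushed. A spring turns the lid back, so finish while still gripping the lid at the half-way rib, and do not let go. Leave the round-knobbed lid, the tape and label rolls, the marker and the scanner where they are.

Things in the scene. Friction and masses are not known exactly. Their poses are not given: they have to be found in the camera images.
- cam_lever (a joint): cam lever at the robot's side of the station, turning about an upright pin (point cam_pivot). 0 = open, bar pointing from the pin along the station's -x; grows to 1.4 rad as it swings clockwise seen from above, to point nearly along the station's +y. It is over (clamped) above about 1.2 rad. Stays where left; takes about 2 to 3 N at its knob.
- cam_pivot (a point): point on the lever's pin axis, 30 mm above the bench; its axes are the station's (z up). The station is an aluminium base plate 225 x 230 x 12 mm fixed to the bench, carrying the lever and a carriage that slides along the station's y (its pot's axis 92 mm from the pin in +x).
- lever_knob (a point): centre of the upright black round knob at the lever's free end: 16 mm diameter, 42 mm tall, centre 56 mm above the bench, 65 mm from the pin axis. The flat bar it stands on ends 21 mm below this centre.
- pot_mouth (a point): centre of the mouth of the round steel pot on the carriage, level with its collar's top, 88 mm above the bench. Collar 96 mm across. The mouth is a 52 mm hole with two entry slots (16 mm wide, out to 35 mm radius) along this frame's +x and -x; the lips beside the slots are 6 mm thick, hollow below. Until the lever is over, the carriage slides along the station's y if pushed with some 1 N.
- halfway_rib (a point): top of one of the two opposite half-way ribs, 3 mm high on the collar, 44 mm from the pot's axis, 0.70 rad clockwise (from above) of a slot. The lid is half-way when its bar points at them. Each slot has a pair of ribs beside it; a round stud 1.40 rad clockwise of each slot marks locked.
- lid_grip (a point): centre of the upright black bar grip of the loose grey lid: bar 70 mm long (this frame's x), 14 mm thick (y), 44 mm tall. The lid's flange, 76 mm across and 6 mm thick, has its top 22 mm below this point. The lid stands upright at the start, this point 41.5 mm above the bench; about 0.22 kg. Seated in the pot, this point is 28 mm above point pot_mouth, with 2.5 mm of play upward once turned.
- lid_foot (a point): centre of the underside of the lid's plug (48 mm round, 13.5 mm deep below the flange), 41.5 mm below the grip's centre. Two lugs at the plug's foot, 11 mm wide, 5 mm thick, reach out to 33 mm radius along this frame's +x and -x, in line with the bar. Either way round fits the slots.
- return_ring (a joint): sprung ring inside the pot that the lugs push round: 0 with the lid out or at the slots; it starts to move once the lid is about 0.15 rad clockwise past the slots and reads about 0.55 with the lid at the half-way rib. Resists with 0.06 N m rising to about 0.13 N m at half-way and turns the lid back if it is let go. Above about 0.75 the lid is running into the click.
- tub_lid: another grey lid, not for this pot: 76 mm disc 15 mm thick, no lugs, with a round black knob (26 mm wide, 24 mm tall). Origin under its centre. Leave alone.
- tape_roll: cardboard-coloured tape roll, 96 mm across, 48 mm high, origin under its centre. Leave alone.
- label_roll: white label roll, 90 mm across, 55 mm high, origin under its centre. Leave alone.
- marker: marker pen lying down, 110 x 14 x 14 mm, origin under its centre. Leave alone.
- scanner: grey and black hand scanner lying down, about 135 x 45 x 35 mm, origin underneath. Leave alone.
There are look-alikes about, which are no part of the job. Leave any blue or purple look-alike of the part that bears lid_grip alone.

How it is judged:
By the outcome, as a careful person would: the job done as asked, in the order asked, and still so for the second after the job is handed in, while the arm keeps its last pose, push and grip.
It also fails if it takes over 61 s, if anything falls off the work surface, if the arm or the gripper's body presses on something with over 40 N, if the wrist force passes 120 N, or if a joint passes its speed limit or range.

## Working session

There is one attempt and no reset: what is moved stays moved. The work goes in short steps, Python scripts to look and compute and a tool call to move; the robot and the scene stay as the last step left them, time stands still between calls to the robot, and variables do not carry over. Pictures are saved under pics/ and viewed, at most 10 in all, crops included, and the job is handed in when it is done.

Besides the shell and the picture viewer there is one more tool, called after "Emit:" as a command line: name --argument value ..., lists and objects as JSON in quotes. jog_arm: Moves the arm, as the interface text tells. Its arguments: {"type":"object","properties":{"slide":{"type":"array","items":{"type":"array","items":{"type":"number"}}},"rotation":{"type":"array","items":{"type":"array","items":{"type":"number"}}},"gripper":{"type":"number"},"newtons":{"type":"number"}},"required":["slide","rotation"]}

```bash
mkdir -p pics; cat > h.py <<'E'
from workcell import *
import numpy as np, cv2
from scipy.spatial.transform import Rotation as R
def grab(n,f=None):
    im=grab_frame(n)
    if f: cv2.imwrite('pics/'+f,im[:,:,::-1])
    return im
def ray(n,u,v,s=None):
    c=camera_info(n);K=np.array(c['intrinsics'])
    if n=='wrist':
        s=s or sense()
        d=np.array([(u-K[0,2]),(v-K[1,2])]);r=np.hypot(*d);th=r/K[0,0]
        dc=np.array([*(d/max(r,1e-9)*np.sin(th)),np.cos(th)])
        M=np.array(c['mount']);T=R.from_euler('xyz',s['tool_rot'],degrees=True).as_matrix()
        return T@M[:3,3]+np.array(s['eef_pos']),T@M[:3,:3]@dc
    Rm=R.from_rotvec(np.ravel(c['rvec'])).as_matrix();t=np.ravel(c['tvec'])
    return -Rm.T@t, Rm.T@np.linalg.solve(K,[u,v,1])
def at(n,u,v,z,s=None):
    o,d=ray(n,u,v,s);return o+d*(z-o[2])/d[2]
def proj(n,p,s=None):
    c=camera_info(n);K=np.array(c['intrinsics'])
    if n=='wrist':
        s=s or sense()
        M=np.array(c['mount']);T=R.from_euler('xyz',s['tool_rot'],degrees=True).as_matrix()
        q=M[:3,:3].T@(T.T@(np.array(p)-s['eef_pos'])-M[:3,3])
        th=np.arctan2(np.hypot(q[0],q[1]),q[2]);w=q[:2]/max(np.hypot(q[0],q[1]),1e-9)
        return K[0,0]*th*w+K[:2,2]
    Rm=R.from_rotvec(np.ravel(c['rvec'])).as_matrix();q=K@(Rm@p+np.ravel(c['tvec']));return q[:2]/q[2]
E
python3 - <<'E'
from h import *
print(sense()); 
for n in('scene','top','wrist'): print(n,camera_info(n))
grab('top','top.png');grab('scene','scene.png')
E
```

```text
{'time': 0.0, 'qpos': array([73.16786393, 26.83652192, -0.66633033, 91.88294487,  0.34455865,
       61.38857265, -3.22601526]), 'qvel': array([ 0.0564077 ,  0.03179413, -0.09485953,  0.05192102,  0.11522005,
        0.11801137,  0.01314589]), 'joint_efforts': array([ 1.50175820e-04, -5.32385659e+01,  2.20098998e-02, -2.51308751e+01,
        1.15221195e-02,  7.54158682e-03,  7.92024792e-06]), 'eef_pos': array([ 0.16109966, -0.62911225,  0.23031784]), 'tool_rot': array([-1.79894199e+02,  7.33591900e-03,  1.43662560e+01]), 'wrist_force': array([-0.32698843, -0.53491194,  0.03093049]), 'ft_torque': array([ 0.02184241, -0.07326949,  0.04428542]), 'grip_force': 0.0, 'gripper_width': 1.0008116096424955}
scene {'intrinsics': array([[427.19650861,   0.        , 322.40032544],
       [  0.        , 427.19650861, 205.1157525 ],
       [  0.        ,   0.        ,   1.        ]]), 'rvec': array([ 1.87557031,  1.9788568 , -0.54712852]), 'tvec': array([-0.00248275, -0.38112166,  1.75811406])}
top {'intrinsics': array([[500.2447539 ,   0.        , 321.02783698],
       [  0.        , 500.2447539 , 202.11420026],
       [  0.        ,   0.        ,   1.        ]]), 'rvec': array([ 2.19297747, -2.16986291,  0.0527637 ]), 'tvec': array([0.02601785, 0.50186876, 1.431464  ])}
wrist {'intrinsics': array([[309.70691629,   0.        , 324.22754771],
       [  0.        , 309.70691629, 196.78767423],
       [  0.        ,   0.        ,   1.        ]]), 'mount': array([[ 3.38355391e-04, -9.48413297e-01, -3.17036440e-01,
         8.04107132e-02],
       [ 9.99999488e-01,  6.23193983e-04, -7.97038479e-04,
         1.26566039e-03],
       [ 9.53497093e-04, -3.17036008e-01,  9.48413022e-01,
        -1.43385691e-01],
       [ 0.00000000e+00,  0.00000000e+00,  0.00000000e+00,
         1.00000000e+00]])}
```

View pics/top.png

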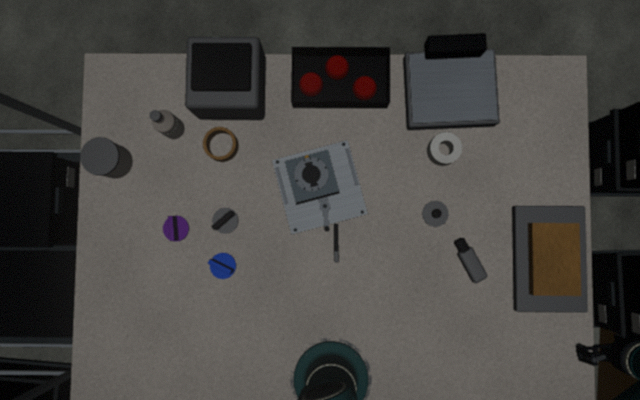

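View pics/scene.png

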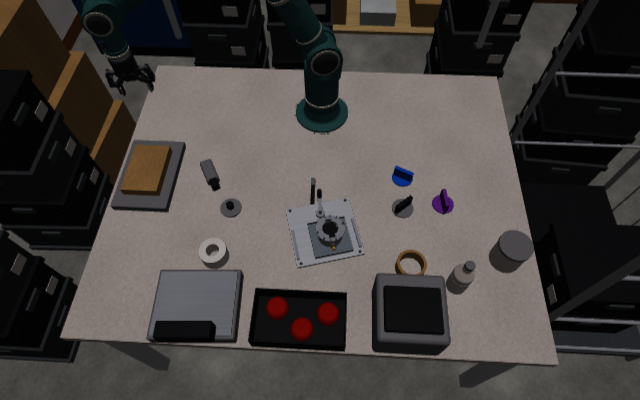

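Top view: station around (320,187), grey lid with bar at (225,221), blue (222,265) and purple (176,228) look-alikes, marker (336,243). I'll zoom in on the station and the lid.

```bash
python3 - <<'E'
from h import *
im=cv2.imread('pics/top.png')
f=lambda c,k:cv2.resize(cv2.convertScaleAbs(c,alpha=1.8,beta=15),None,fx=k,fy=k,interpolation=cv2.INTER_CUBIC)
a=f(im[135:235,265:375],5); b=f(im[200:245,200:250],5)
o=np.zeros((500,800,3),np.uint8);o[:500,:550]=a;o[:225,550:800]=b
cv2.imwrite('pics/crop.png',o)
for u,v,z in[(311,174,.088),(225,221,.04),(327,205,.06),(327,228,.056),(436,213,.03)]: print(u,v,at('top',u,v,z))
E
```

```text
311 174 [0.57448099 0.05874718 0.088     ]
225 221 [0.44339233 0.30384881 0.04      ]
327 205 [0.49082992 0.01379865 0.06      ]
327 228 [0.426453   0.01314734 0.056     ]
436 213 [ 0.47288912 -0.2972107   0.03      ]
```

View pics/crop.png

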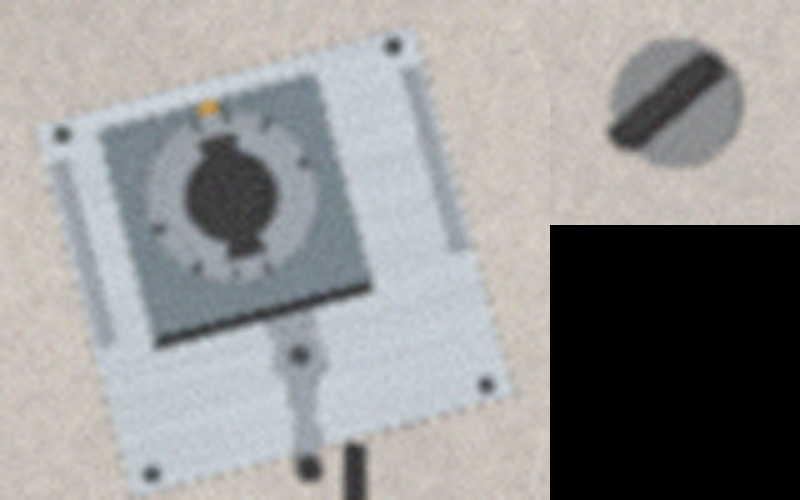

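Crop: pin at (325,206), knob (326.6,228.6), pot mouth (311.4,174.4). Station yaw is about +15°, and the lever is at about 0.19 rad. The lid bar runs diagonally at (224,221). I'll go above the lever.

```bash
cat >> h.py <<'E'
def plan(*tgts):
    "rel slide (cm)/rotz (rad) from the measured pose to world (x,y,z,yaw deg)"
    s=sense();M=R.from_euler('xyz',s['tool_rot'],degrees=True).as_matrix();y0=s['tool_rot'][2]
    for t in tgts:
        d=M.T@(np.array(t[:3])-s['eef_pos'])*100
        print(np.round(d,2),'wz',round(np.radians(y0-t[3]),3))
def show(s=None):
    s=s or sense();print(round(s['time'],2),np.round(s['eef_pos'],4),np.round(s['tool_rot'],2),'F',np.round(s['wrist_force'],1),'w',round(s['gripper_width'],3),'g',round(s['grip_force'],1),'q7',round(s['qpos'][6],1))
E
python3 - <<'E'
from h import *
plan((.4,-.35,.23,100),(.44,.015,.2,184))
E
```

```text
[ 30.07 -21.12   0.07] wz -1.495
[ 43.   -55.48   3.13] wz -2.961
```

Emit:
jog_arm --slide '[[4, -3, 0], [8, -6, 0], [12, -9, 0], [16, -12, 0], [20, -15, 0], [24, -18, 0], [28, -20, 0], [30, -23, 0], [31.5, -27, 0], [33, -31, 0.5], [34.5, -35, 1], [36, -39, 1.5], [38, -43, 2], [39.5, -47, 2.5], [41, -51, 3], [43, -55.5, 3.1], [43, -55.5, 3.1], [43, -55.5, 3.1], [43, -55.5, 3.1]]' --rotation '[[0, 0, -0.17], [0, 0, -0.34], [0, 0, -0.51], [0, 0, -0.68], [0, 0, -0.85], [0, 0, -1.02], [0, 0, -1.19], [0, 0, -1.36], [0, 0, -1.53], [0, 0, -1.7], [0, 0, -1.87], [0, 0, -2.04], [0, 0, -2.21], [0, 0, -2.38], [0, 0, -2.55], [0, 0, -2.72], [0, 0, -2.89], [0, 0, -2.96], [0, 0, -2.96]]' --gripper 0.5

```text
time: 2.48
eef_pos: [0.4399, 0.0147, 0.2]
tool_rot: [180.0, -0.0, -176.1]
wrist_force: [0.4, -0.6, 0.3]
gripper_width: 0.498
grip_force: 0.0
```

```bash
python3 - <<'E'
from h import *
s=sense();show(s)
im=grab('wrist','w1.png')
cv2.imwrite('pics/w1v.png',cv2.convertScaleAbs(im[:,:,::-1],alpha=1.8,beta=10))
for n,p in dict(pot=(.574,.058,.088),pin=(.488,.018,.05),knob=(.425,.014,.077)).items(): print(n,proj('wrist',p,s))
E
```

```text
2.48 [0.4399 0.0147 0.2   ] [ 1.7999e+02 -3.0000e-02 -1.7608e+02] F [ 0.4 -0.6  0.3] w 0.498 g 0.0 q7 73.0
pot [357.2832094  316.11727916]
pin [325.31691953 226.68821243]
knob [325.91672159 173.83772877]
```

View pics/w1v.png

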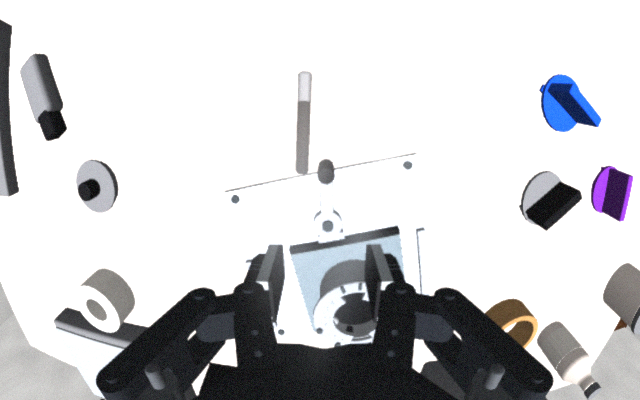

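```bash
python3 - <<'E'
from h import *
im=cv2.imread('pics/w1.png').max(2)
s=sense()
sub=(im[155:192,310:342]<45).astype(np.uint8)
ys,xs=np.nonzero(sub);print(xs.min()+310,xs.max()+310,ys.min()+155,ys.max()+155)
n,l,st,c=cv2.connectedComponentsWithStats(sub);print(st,c+[310,155])
for p in[(.426,.014,.056),(.434,.014,.077),(.418,.014,.077),(.418,.014,.035),(.425,.022,.077)]:print(p,proj('wrist',p,s))
print(at('wrist',328,226,.05,s))
plan((.425,.014,.042,-176.08))
E
```

```text
329 332 164 171
[[   0    0   32   37 1179]
 [  19    9    1    1    1]
 [  21   12    1    1    1]
 [  21   14    2    3    3]] [[325.47667515 173.02035623]
 [329.         164.        ]
 [331.         167.        ]
 [331.66666667 170.        ]]
(0.426, 0.014, 0.056) [325.88225568 169.38310774]
(0.434, 0.014, 0.077) [325.40979657 183.50009852]
(0.418, 0.014, 0.077) [326.65839024 166.1040634 ]
(0.418, 0.014, 0.035) [326.298045   156.93399523]
(0.425, 0.022, 0.077) [335.0966882  174.37410266]
[0.48712383 0.02048793 0.05      ]
[ 1.49  0.05 15.81] wz -0.001
```

Emit:
jog_arm --slide '[[1.4, 0, 3], [1.4, 0, 6], [1.4, 0, 9], [1.4, 0, 12], [1.4, 0, 14], [1.4, 0, 15], [1.4, 0, 15.6], [1.4, 0, 15.6]]' --rotation '[[0, 0, 0], [0, 0, 0], [0, 0, 0], [0, 0, 0], [0, 0, 0], [0, 0, 0], [0, 0, 0], [0, 0, 0]]'

```text
time: 3.52
eef_pos: [0.4263, 0.0137, 0.0444]
tool_rot: [-180.0, 0.0, -176.1]
wrist_force: [-0.5, 0.2, 0.2]
gripper_width: 0.502
grip_force: 0.0
```

Emit:
jog_arm --slide '[[0, 0, 0], [0, 0, 0], [0, 0, 0], [0, 0, 0], [0, 0, 0], [0, 0, 0]]' --rotation '[[0, 0, 0], [0, 0, 0], [0, 0, 0], [0, 0, 0], [0, 0, 0], [0, 0, 0]]' --gripper 0 --newtons 25

```text
time: 4.28
eef_pos: [0.4266, 0.0137, 0.0448]
tool_rot: [-180.0, 0.1, -176.0]
wrist_force: [-1.4, -0.2, 7.8]
gripper_width: 0.18
grip_force: 26.1
```

```bash
python3 - <<'E'
from h import *
s=sense();show(s)
P=np.array([.4875,.0195]);k=s['eef_pos'][:2]-P;print(np.linalg.norm(k),np.degrees(np.arctan2(k[1],k[0])))
P=P if 1 else P
a0=np.arctan2(k[1],k[0]);r=np.linalg.norm(k)
T=[]
for d in(10,20,30,40,50,60,69,72):
    a=a0-np.radians(d);T.append((P[0]+r*np.cos(a),P[1]+r*np.sin(a),s['eef_pos'][2],s['tool_rot'][2]-d))
plan(*T)
E
```

```text
4.28 [0.4266 0.0137 0.0448] [-1.7998e+02  5.0000e-02 -1.7604e+02] F [-1.4 -0.2  7.8] w 0.18 g 26.1 q7 55.6
0.06121836711946131 -174.60213723259776
[-0.07  1.07 -0.  ] wz 0.175
[-0.32  2.1  -0.  ] wz 0.349
[-0.74  3.08 -0.  ] wz 0.524
[-1.33  3.97 -0.  ] wz 0.698
[-2.07  4.74  0.  ] wz 0.873
[-2.93  5.38  0.  ] wz 1.047
[-3.78  5.81  0.  ] wz 1.204
[-4.08  5.93  0.  ] wz 1.257
```

Emit:
jog_arm --slide '[[0, 0, 0], [0, 0, -0.4], [0, 0, -0.4]]' --rotation '[[0, 0, 0], [0, 0, 0], [0, 0, 0]]' --gripper 0.25

```text
time: 4.65
eef_pos: [0.4263, 0.0136, 0.0485]
tool_rot: [-180.0, 0.0, -176.1]
wrist_force: [0.1, -0.6, -0.7]
gripper_width: 0.246
grip_force: 0.0
```

Emit:
jog_arm --slide '[[0, 0, 0], [0, 0, 0], [0, 0, 0], [0, 0.5, 0], [-0.07, 1.08, 0], [-0.2, 1.6, 0], [-0.33, 2.15, 0], [-0.5, 2.65, 0], [-0.76, 3.15, 0], [-1.0, 3.65, 0], [-1.36, 4.07, 0], [-1.7, 4.5, 0], [-2.12, 4.87, 0], [-2.5, 5.2, 0], [-3.0, 5.53, 0], [-3.4, 5.75, 0], [-3.75, 5.9, 0], [-3.75, 5.9, 0]]' --rotation '[[0, 0, 0], [0, 0, 0], [0, 0, 0], [0, 0, 0.08], [0, 0, 0.17], [0, 0, 0.26], [0, 0, 0.35], [0, 0, 0.43], [0, 0, 0.52], [0, 0, 0.61], [0, 0, 0.7], [0, 0, 0.78], [0, 0, 0.87], [0, 0, 0.96], [0, 0, 1.05], [0, 0, 1.12], [0, 0, 1.17], [0, 0, 1.17]]' --gripper 0

```text
time: 6.9
eef_pos: [0.4587, 0.079, 0.0484]
tool_rot: [179.9, -0.2, 117.1]
wrist_force: [-4.5, 9.2, 5.7]
gripper_width: 0.174
grip_force: 26.2
```

```bash
python3 - <<'E'
from h import *
s=sense();show(s)
k=s['eef_pos'][:2]-np.array([.4875,.0195]);print(np.linalg.norm(k),np.degrees(np.arctan2(k[1],k[0])))
E
```

```text
6.9 [0.4587 0.079  0.0484] [179.92  -0.2  117.12] F [-4.5  9.2  5.7] w 0.174 g 26.2 q7 -4.5
0.066134406636751 115.79904592661907
```

Emit:
jog_arm --slide '[[0, 0, 0], [0, 0, 0], [0, 0, -5], [0, 0, -10], [0, 0, -14]]' --rotation '[[0, 0, 0], [0, 0, 0], [0, 0, 0], [0, 0, 0], [0, 0, 0]]' --gripper 0.4

```text
time: 7.52
eef_pos: [0.4598, 0.0746, 0.19]
tool_rot: [180.0, 0.0, 116.9]
wrist_force: [1.0, -0.9, 0.4]
gripper_width: 0.403
grip_force: 0.0
```

```bash
python3 - <<'E'
from h import *
show();plan((.45,.28,.2,131))
E
```

```text
7.53 [0.4598 0.0746 0.19  ] [1.7996e+02 3.0000e-02 1.1686e+02] F [ 1.  -0.9  0.4] w 0.403 g 0.0 q7 4.8
[18.77  8.41 -1.01] wz -0.247
```

Emit:
jog_arm --slide '[[5, 2, -1], [9, 4, -1], [14, 6, -1], [18.8, 8.4, -1], [18.8, 8.4, -1], [18.8, 8.4, -1]]' --rotation '[[0, 0, -0.06], [0, 0, -0.12], [0, 0, -0.2], [0, 0, -0.25], [0, 0, -0.25], [0, 0, -0.25]]' --gripper 0.7

```text
time: 8.28
eef_pos: [0.4493, 0.2797, 0.1977]
tool_rot: [-179.9, 0.0, 131.2]
wrist_force: [0.9, -0.3, -0.3]
gripper_width: 0.701
grip_force: 0.0
```

```bash
python3 - <<'E'
from h import *
s=sense();show(s)
w=grab('wrist','w2.png');t=grab('top','t2.png')
f=lambda c,k:cv2.resize(cv2.convertScaleAbs(c[:,:,::-1],alpha=1.6,beta=10),None,fx=k,fy=k,interpolation=cv2.INTER_CUBIC)
o=np.zeros((600,800,3),np.uint8)
o[:300,:480]=f(w,.75); a=f(t[135:235,265:375],3);o[300:600,:330]=a
b=f(w[100:200,250:400],2.0);o[300:500,400:700]=b
cv2.imwrite('pics/v2.png',o)
print(proj('wrist',(.443,.304,.0635),s))
E
```

```text
8.28 [0.4493 0.2797 0.1977] [-1.7991e+02  3.0000e-02  1.3120e+02] F [ 0.9 -0.3 -0.3] w 0.701 g 0.0 q7 -8.0
[338.32039771 161.38326841]
```

View pics/v2.png

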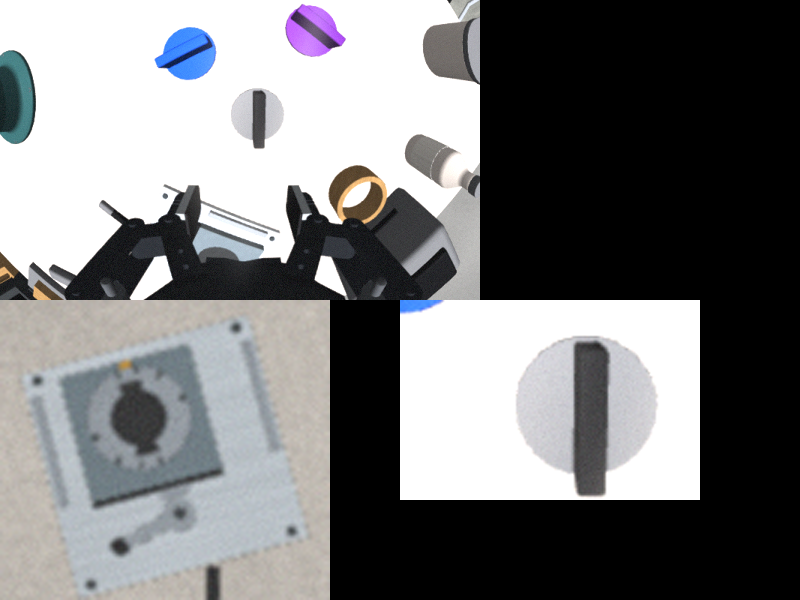

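Wrist view: grey lid flange centre at about (343,152) and the bar's far top end at about (345.5,197), aligned with tool x. The top view shows the lever over at about 1.33 rad.

```bash
python3 - <<'E'
from h import *
s=sense()
w=cv2.imread('pics/w2.png');t=cv2.imread('pics/t2.png')
g=w.max(2)[90:215,290:400]
b=(g<70).astype(np.uint8);n,l,st,c=cv2.connectedComponentsWithStats(b);i=1+st[1:,4].argmax();ys,xs=np.nonzero(l==i)
print(st[i]+[290,90,0,0,0])
for r in range(ys.min(),ys.max(),8): q=xs[ys==r];print(r+90,q.min()+290,q.max()+290,end=' | ')
ye=ys.max()+90; xe=xs[ys>ys.max()-4].mean()+290
e=at('wrist',xe,ye,.0635,s)
yaw=np.radians(131.2);d=np.array([np.cos(yaw),np.sin(yaw)])
print('\nfar end',e,'ctr from end',e[:2]+d*.035)
print('flange', at('wrist',343.2,152.5,.0195,s))
# pot: dark hole centre in top view
tg=t.max(2)[135:215,285:340];print(np.percentile(tg,[5,25,50]))
m=(tg<45).astype(np.uint8);n,l,st,c=cv2.connectedComponentsWithStats(m);print(st,c+[285,135])
E
```

```text
[ 337  121   18   77 1229]
121 338 349 | 129 337 353 | 137 337 353 | 145 337 353 | 153 337 353 | 161 337 353 | 169 337 352 | 177 337 352 | 185 337 352 | 193 339 351 | 
far end [0.47115746 0.28165257 0.0635    ] ctr from end [0.44810332 0.30798709]
flange [0.44864161 0.3080338  0.0195    ]
[33. 77. 97.]
[[   0    0   55   80 4084]
 [  18   28   17   23  272]
 [  50   57    3    1    3]
 [  20   58   29    8   32]
 [  12   66    7    2    7]
 [  39   71    2    1    2]] [[312.01958864 174.30411361]
 [310.85661765 173.70955882]
 [336.         192.        ]
 [318.8125     196.6875    ]
 [300.         201.57142857]
 [324.5        206.        ]]
```

```bash
python3 - <<'E'
from h import *
plan((.448,.308,.033,131.2))
E
```

```text
[ 2.32  1.81 16.48] wz -0.002
```

Emit:
jog_arm --slide '[[2.3, 1.8, 3], [2.3, 1.8, 7], [2.3, 1.8, 11], [2.3, 1.8, 14], [2.3, 1.8, 15.5], [2.3, 1.8, 16.4], [2.3, 1.8, 16.4]]' --rotation '[[0, 0, 0], [0, 0, 0], [0, 0, 0], [0, 0, 0], [0, 0, 0], [0, 0, 0], [0, 0, 0]]'

```text
time: 9.25
eef_pos: [0.448, 0.3098, 0.0345]
tool_rot: [180.0, 0.0, 131.2]
wrist_force: [-0.4, -0.4, -0.1]
gripper_width: 0.7
grip_force: 0.0
```

Emit:
jog_arm --slide '[[0, 0, 0], [0, 0, 0], [0, 0, 0], [0, 0, 0], [0, 0, 0], [0, 0, 0], [0, 0, 0], [0, 0, 0]]' --rotation '[[0, 0, 0], [0, 0, 0], [0, 0, 0], [0, 0, 0], [0, 0, 0], [0, 0, 0], [0, 0, 0], [0, 0, 0]]' --gripper 0 --newtons 60

```text
time: 10.25
eef_pos: [0.448, 0.3103, 0.035]
tool_rot: [179.9, 0.0, 131.2]
wrist_force: [-0.2, -0.4, 6.4]
gripper_width: 0.153
grip_force: 59.0
```

Emit:
jog_arm --slide '[[0, 0, -3], [0, 0, -7], [0, 0, -11], [0, 0, -15], [0, 0, -17], [0, 0, -17]]' --rotation '[[0, 0, 0], [0, 0, 0], [0, 0, 0], [0, 0, 0], [0, 0, 0], [0, 0, 0]]'

```text
time: 11.0
eef_pos: [0.4482, 0.3103, 0.2053]
tool_rot: [179.9, 0.0, 131.2]
wrist_force: [0.7, -0.4, -1.7]
gripper_width: 0.157
grip_force: 59.2
```

```bash
python3 - <<'E'
from h import *
show();plan((.52,.12,.2,180),(.576,.058,.2,195))
E
```

```text
11.0 [0.4482 0.3103 0.2053] [1.7985e+02 5.0000e-02 1.3124e+02] F [ 0.7 -0.4 -1.7] w 0.157 g 59.2 q7 -11.1
[-19.04  -7.14   0.53] wz -0.851
[-27.4   -7.02   0.54] wz -1.113
```

```bash
python3 - <<'E'
from h import *
plan((.64,.078,.205,195.2))
E
```

```text
[-30.11  -0.89   0.05] wz -1.116
```

Emit:
jog_arm --slide '[[-4, 0, 0], [-8, 0, 0], [-12, 0, 0], [-16, 0, 0], [-20, -0.3, 0], [-24, -0.6, 0], [-28, -0.8, 0], [-30, -0.9, 0], [-30, -0.9, 0], [-30, -0.9, 0], [-30, -0.9, 0]]' --rotation '[[0, 0, -0.14], [0, 0, -0.28], [0, 0, -0.42], [0, 0, -0.56], [0, 0, -0.7], [0, 0, -0.84], [0, 0, -0.98], [0, 0, -1.116], [0, 0, -1.116], [0, 0, -1.116], [0, 0, -1.116]]'

```text
time: 12.38
eef_pos: [0.6378, 0.0801, 0.2041]
tool_rot: [180.0, -0.0, -164.7]
wrist_force: [-0.8, 0.3, -2.0]
gripper_width: 0.151
grip_force: 59.1
```

```bash
python3 - <<'E'
from h import *
s=sense();show(s)
w=grab('wrist','w3.png')
p=proj('wrist',(.575,.058,.088),s);print(p)
u,v=np.round(p).astype(int);u0=max(u-75,0);v0=max(v-55,0);print(u0,v0)
f=lambda c,k,a:cv2.resize(cv2.convertScaleAbs(c[:,:,::-1],alpha=a,beta=0),None,fx=k,fy=k,interpolation=cv2.INTER_CUBIC)
c=w[v0:v0+150,u0:u0+160];o=f(c,4,1.0)
o=np.hstack([o,np.zeros((600,200,3),np.uint8)]);o[:125,640:]=f(w,.3125,1)
cv2.imwrite('pics/v3.png',o)
E
```

```text
12.38 [0.6378 0.0801 0.2041] [ 1.7998e+02 -3.0000e-02 -1.6473e+02] F [-0.8  0.3 -2. ] w 0.151 g 59.1 q7 74.5
[319.59342687 116.38744194]
245 61
```

View pics/v3.png

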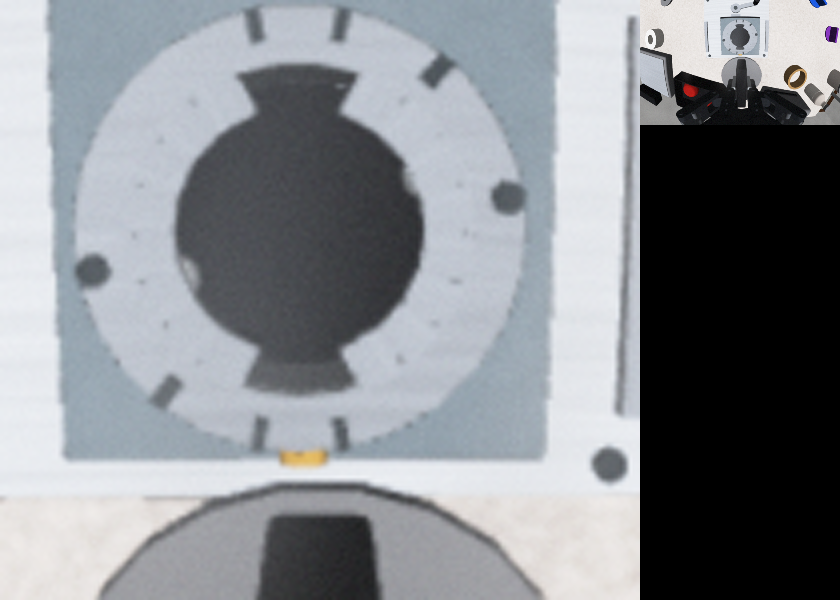

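Collar centred at about (300,229) in the crop, slots at (297,68) and (300,390), half-way ribs at (437,70) and (165,390), studs at (508,198) and (92,270).

```bash
python3 - <<'E'
from h import *
s=sense()
P=lambda x,y,z=.088:at('wrist',x/4+245-.4,y/4+61-.4,z,s)[:2]
prs=dict(rib=((437,70),(165,390),.091,-.70),stud=((508,198),(92,270),.09,-1.40),slot=((297,72),(300.5,386),.088,0),pair=((298,25),(300.5,435),.091,0),collar=((300,5),(300,452),.088,0),collarx=((524,228),(76,228),.088,0))
for k,(a,b,z,o) in prs.items():
    p,q=P(*a,z),P(*b,z);print(k,(p+q)/2,np.linalg.norm(p-q),'slotyaw',np.degrees(np.arctan2(*(p-q)[::-1])-o)%360)
# held lid: flange centre & bar direction in view
w=cv2.imread('pics/w3.png').max(2)
b=(w<60)[195:260,270:380].astype(np.uint8);n,l,st,c=cv2.connectedComponentsWithStats(b)
for r in range(192,215,4):
    q=np.nonzero(w[r,290:360]<75)[0];print(r,q.min()+290 if len(q) else 0,q.max()+290 if len(q) else 0,end='|')
E
```

```text
rib [0.57662155 0.05778747] 0.08779683703825318 slotyaw 195.26475010989842
stud [0.57683692 0.05795752] 0.0879953646538154 slotyaw 195.29998786986695
slot [0.57680198 0.05794296] 0.06650628304132448 slotyaw 195.78285145718655
pair [0.57697148 0.05812554] 0.08617458842536706 slotyaw 195.50007961318582
collar [0.5769296  0.05821847] 0.09519905656535604 slotyaw 195.16104072748612
collarx [0.57557686 0.05777642] 0.09410603178803191 slotyaw 105.13971304135096
192 314 336|196 312 337|200 312 337|204 311 338|208 311 339|212 310 339|
```

```bash
python3 - <<'E'
from h import *
s=sense();T=R.from_euler('xyz',s['tool_rot'],degrees=True).as_matrix()
def tool(x,y,zt):
    o,d=ray('wrist',x/4+245-.4,y/4+61-.4,s);o=T.T@(o-s['eef_pos']);d=T.T@d;return o+d*(zt-o[2])/d[2]
print('flange lo',tool(322,484,.0215),'hi',tool(322,490,.0155),'bar end L,R',tool(270,516,.0155),tool(369,516,.0155))
print('bar mid',tool(319.5,516,.0155))
E
```

```text
flange lo [ 0.03645672 -0.00059361  0.0215    ] hi [ 0.03731266 -0.00061647  0.0155    ] bar end L,R [ 0.03368378 -0.00759558  0.0155    ] [0.03368454 0.00570092 0.0155    ]
bar mid [ 0.03368201 -0.00094781  0.0155    ]
```

```bash
python3 - <<'E'
from h import *
plan((.575,.0584,.16,195.4-360),(.575,.0584,.128,195.4-360))
E
```

```text
[ 6.64 -0.42  4.43] wz -0.002
[ 6.64 -0.42  7.63] wz -0.002
```

Emit:
jog_arm --slide '[[3, -0.2, 0], [6, -0.4, 1.5], [6.6, -0.42, 4], [6.64, -0.42, 6], [6.64, -0.42, 7.6], [6.64, -0.42, 7.6], [6.64, -0.42, 7.6]]' --rotation '[[0, 0, 0], [0, 0, 0], [0, 0, 0], [0, 0, 0], [0, 0, 0], [0, 0, 0], [0, 0, 0]]'

```text
time: 13.3
eef_pos: [0.5763, 0.0576, 0.1287]
tool_rot: [180.0, 0.1, -164.8]
wrist_force: [0.2, 0.4, -2.1]
gripper_width: 0.155
grip_force: 59.1
```

```bash
python3 - <<'E'
from h import *
show();plan((.575,.0584,.1095,195.4-360))
E
```

```text
13.3 [0.5763 0.0576 0.1287] [ 1.7998e+02  6.0000e-02 -1.6479e+02] F [ 0.2  0.4 -2.1] w 0.155 g 59.1 q7 71.9
[0.11 0.11 1.92] wz -0.003
```

Emit:
jog_arm --slide '[[0.1, 0.1, 0], [0.1, 0.1, 0.3], [0.1, 0.1, 0.6], [0.1, 0.1, 0.9], [0.1, 0.1, 0.9]]' --rotation '[[0, 0, 0], [0, 0, 0], [0, 0, 0], [0, 0, 0], [0, 0, 0]]'

```text
time: 13.92
eef_pos: [0.5745, 0.0578, 0.119]
tool_rot: [180.0, 0.0, -164.8]
wrist_force: [0.5, 0.4, -3.2]
gripper_width: 0.153
grip_force: 59.1
```

Lugs about 4 mm in with no contact. I'll continue down.

Emit:
jog_arm --slide '[[0, 0, 0.3], [0, 0, 0.6], [0, 0, 0.8], [0, 0, 0.9], [0, 0, 1.0], [0, 0, 1.0]]' --rotation '[[0, 0, 0], [0, 0, 0], [0, 0, 0], [0, 0, 0], [0, 0, 0], [0, 0, 0]]'

```text
time: 14.68
eef_pos: [0.575, 0.0579, 0.1096]
tool_rot: [-180.0, 0.1, -164.8]
wrist_force: [3.9, 1.4, 0.1]
gripper_width: 0.151
grip_force: 59.4
```

```bash
python3 - <<'E'
from h import *
s=sense();show(s);print(s['ft_torque'])
E
```

```text
14.68 [0.575  0.0579 0.1096] [-1.8000e+02  7.0000e-02 -1.6481e+02] F [3.9 1.4 0.1] w 0.151 g 59.4 q7 70.8
[ 0.27193089 -0.77626355 -0.01546212]
```

Emit:
jog_arm --slide '[[-0.05, -0.02, 0.1], [-0.07, -0.02, 0.15], [-0.07, -0.02, 0.15]]' --rotation '[[0, 0, 0], [0, 0, 0], [0, 0, 0]]'

```text
time: 15.05
eef_pos: [0.5751, 0.058, 0.1094]
tool_rot: [-179.9, -0.0, -164.8]
wrist_force: [-1.5, -0.1, 13.8]
gripper_width: 0.151
grip_force: 61.3
```

```bash
python3 - <<'E'
from h import *
s=sense();show(s);print(s['ft_torque'])
E
```

```text
15.05 [0.5751 0.058  0.1094] [-1.7994e+02 -1.0000e-02 -1.6480e+02] F [-1.5 -0.1 13.8] w 0.151 g 61.3 q7 70.7
[-0.07910975  0.41253998 -0.00760056]
```

Emit:
jog_arm --slide '[[0, 0, -0.1], [0, 0, -0.1], [0, 0, -0.1], [0, 0, -0.1], [0, 0, -0.1], [0, 0, -0.1], [0, 0, -0.1], [0, 0, -0.1], [0, 0, -0.1], [0, 0, -0.1]]' --rotation '[[0, 0, 0], [0, 0, 0.08], [0, 0, 0.16], [0, 0, 0.24], [0, 0, 0.32], [0, 0, 0.4], [0, 0, 0.48], [0, 0, 0.54], [0, 0, 0.6], [0, 0, 0.6]]'

```text
time: 16.3
eef_pos: [0.5756, 0.0596, 0.1096]
tool_rot: [179.9, 0.0, 160.9]
wrist_force: [0.4, 3.6, 5.8]
gripper_width: 0.152
grip_force: 60.2
```

```bash
python3 - <<'E'
from h import *
s=sense();show(s);print(s['ft_torque'])
E
```

```text
16.3 [0.5756 0.0596 0.1096] [1.7987e+02 5.0000e-02 1.6093e+02] F [0.4 3.6 5.8] w 0.152 g 60.2 q7 41.4
[ 0.94597479 -0.35119589  0.10969838]
```

Emit:
jog_arm --slide '[[0, 0, 0], [0, 0, 0], [0, 0, 0]]' --rotation '[[0, 0, 0.06], [0, 0, 0.1], [0, 0, 0.1]]'

```text
time: 16.68
eef_pos: [0.5758, 0.0595, 0.1096]
tool_rot: [179.9, 0.1, 155.2]
wrist_force: [2.3, 4.2, 5.6]
gripper_width: 0.151
grip_force: 60.1
```

```bash
python3 - <<'E'
from h import *
s=sense();show(s);print(s['ft_torque'])
w=grab('wrist','w4.png');t=grab('top','t4.png')
f=lambda c,k,a:cv2.resize(cv2.convertScaleAbs(c[:,:,::-1],alpha=a,beta=0),None,fx=k,fy=k,interpolation=cv2.INTER_CUBIC)
p=np.round(proj('wrist',(.5767,.058,.09),s)).astype(int);print(p)
v0=p[1]-70;u0=p[0]-75;print(u0,v0)
o=np.zeros((480,800,3),np.uint8);c=f(w[v0:v0+120,u0:u0+150],3,1.3);o[:c.shape[0],:c.shape[1]]=c
a=f(t[135:235,270:370],3,1.6);o[:300,460:760]=a
cv2.imwrite('pics/v4.png',o)
E
```

```text
16.68 [0.5758 0.0595 0.1096] [1.7985e+02 5.0000e-02 1.5523e+02] F [2.3 4.2 5.6] w 0.151 g 60.1 q7 36.6
[ 0.95938008 -0.45214352  0.17810735]
[325 243]
250 173
```

View pics/v4.png

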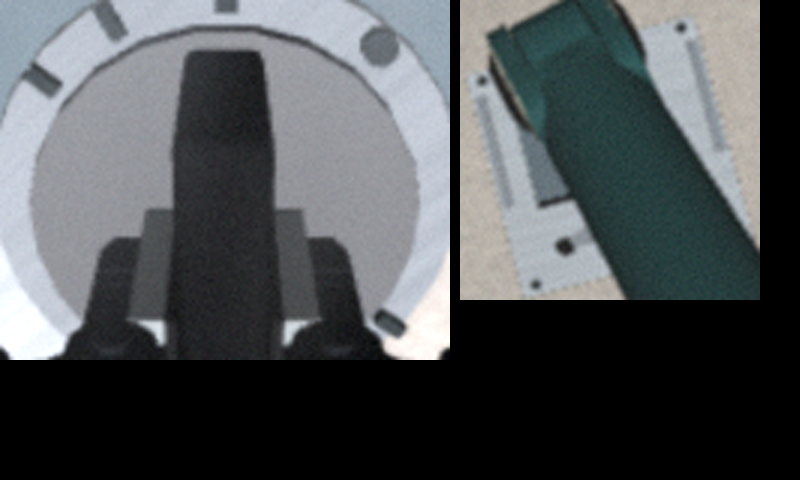

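The bar (x≈224) points straight at the half-way rib (226, 5), the flange is flush, and the lever is still over (knob at (566,246)). Handing in.

```bash
python3 -c "
from h import *
print(sign_off());show()"
```

```text
the job is handed in; nothing more can be done
None
the job is handed in; nothing more can be done
```

The job is handed in: the lever is over at about 1.3–1.4 rad, and the lid sits flush and turned to the half-way rib, still gripped; I don't have the judge's verdict.

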